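Close and clamp the adjustable book rack

TASK

Close up the little book rack: loosen the wing knob on its sliding end, gently slide that end up until the three books are pressed snug together against the fixed end, and then tighten the knob fully home so that it stays there. Keep the books upright in the rack, do not squeeze them hard, and leave everything else on the table alone.

Things in the scene. Friction and masses are not known exactly. Their poses are not given: they have to be found in the camera images.
- rack: wooden book rack fixed to the table: a base board 140 mm (its x) by 360 mm (its y), 16 mm thick, origin at the centre of its underside on the table, z up. The fixed end is an upright board 15 mm thick, 140 mm wide and 90 mm high at the +y end; its inner face is at y = +165 mm. The sliding end moves along y; loosened it slides with about 1 N of friction (each book pushed adds 1 to 2 N).
- sliding_end: sliding end: upright board 140 mm wide (x), 15 mm thick, 90 mm high on a steel foot. Origin at the foot of the board's inner face (towards the books), 16 mm above the table; axes as the rack's. It travels in the rack's frame from y = -65 mm (fully open) to +135 mm. The foot, 70 mm wide (x), 18 mm high, reaches back (-y) to 117 mm and carries the wing knob, axis 75 mm behind the face.
- knob (a joint): angle of the clamp's wing knob in rad: 0 is fully tight (stop), it grows anticlockwise seen from above as the knob is loosened, to a stop at 1.4. The clamp grips below about 0.8 (tight, it holds against 25 N) and is free above. The knob stays where it is left; it takes up to about 0.3 N m to turn.
- knob_grip (a point): centre of the wing knob's bar: 64 mm long (the point's x axis), 16 mm thick (its y axis), 30 mm high, z up; this point lies 72 mm above the table, on the turning axis. With the knob fully tight the bar lies along the rack's x axis. Below the bar are a 24 mm stem and, 28 mm below this point, a flat collar of 38 mm diameter on the foot. The knob can be used as the handle for sliding.
- book_a: pocket book in grey cloth standing on its long edge on the rack, nearest the fixed end: 130 mm long (its x), 24 mm thick (its y), 95 mm high. Origin at the centre of its underside, z up.
- book_b: middle book, blue cloth, 130 mm long (x), 30 mm thick (y), 95 mm high; origin at the centre of its underside.
- book_c: book nearest the sliding end, grey cloth, 130 mm long (x), 26 mm thick (y), 95 mm high; origin at the centre of its underside. The three books together are 80 mm thick; they start with gaps of some millimetres between them and to the fixed end.
- bell: bystander: chrome hand bell, standing, 76 mm in diameter, 122 mm high, origin at the centre of its underside.
- pill_case: bystander: upright lipstick-shaped stainless steel pill case, 30 mm in diameter, 90 mm high, origin at the centre of its underside.
- pebble: bystander: grey stone pebble, 72 mm in diameter, 30 mm high, origin at the centre of its underside.
- coaster: bystander: round wooden coaster, 96 mm in diameter, 10 mm thick, origin at the centre of its underside.
- key_bowl: bystander: white ceramic bowl, 140 mm in diameter, 45 mm high, origin at the centre of its underside.

How it is judged:
By the outcome, as a careful person would: the job done as asked, in the order asked, and still so for the second after the job is handed in, with the robot touching nothing.
It also fails if it takes over 43 s, if anything falls off the work surface, if the arm or the gripper's body presses on something with over 40 N, if the wrist force passes 120 N, or if a joint passes its speed limit or range.

ROBOT

A 6-joint arm with a two-finger parallel gripper is mounted at the origin on the work surface. World frame = base frame: x ahead of the robot, y to its left, z up, the work surface at z = 0. Lengths are in m, angles in degrees, forces in N, time in s.
With the tool pointing down it reaches from about 0.35 to 0.875 m from the base axis. Payload 4.2 kg.
Tool frame: the origin (TCP) lies at the very end of the fingers, on their centre line; the grasp point (between the pads) lies 19 mm behind it; z points along the fingers, y is the line along which they close (so a half turn about z gives the same grasp; the last joint's range is limited). The gripper opens to 87 mm and grips with 3 to 60 N. Pads are 19 mm wide; open, the fingers measure 117 mm over their backs; the gripper's body (75 mm by 190 mm) begins 51 mm behind the grasp point.
Start: joints at [-51.589, 22.042, 0.453, 0, -68.411, -14.817], TCP at [0.25, -0.573, 0.223] pointing down, gripper open.
Joint ranges: [-179.83, 179.83], [-69.29, 118.12], [-61.27, 80.66], [-181.25, 117.63], [-171.15, -9.14], [-177.46, 177.46]. Speed limits (degrees/s): [159.86, 159.86, 180, 180, 180, 180].

INTERFACE

Orientations are given as a 3x3 rotation matrix whose columns are the frame's x, y, z axes.
In Python, from station import r gives the robot as it stands.
- The arm moves only by the tool jog_arm, never from a script. Its argument "plan" is text: rows parted by semicolons, each of 7 numbers parted by spaces: the shift along the tool's x, y, z normalised to -1 to 1, where 1 is 0.025 m, then the turn, a rotation vector about the tool's x, y, z normalised to -1 to 1, where 1 is 8 degrees, then the closure, from -1 (fully open) to 1 (shut). A call has exactly 10 rows; each row shifts and turns the commanded pose from where the row before left it, along the tool's axes as they then stand; what a row does not reach is not made up. A row lasts 1/10 s, in which the tool goes at most 50 mm and 8.59 degrees, less where a joint would pass 70% of its speed; a pose out of reach is approached as far as the arm can. A call with a number of a shift or a turn outside -1 to 1 is refused whole. A call with a gripper value outside its range is refused whole. The fingers move at their own pace and stop on an object; the grip force is fixed at half the most. Time passes only in rows, so rows that do not move let the fingers close, or fill a call up. It gives the time, the measured TCP pose, the force, the opening and the grip force at its end, in the units of the state.
- r.sense(): the state, without advancing time (a new reading comes with each control period).
- r.capture(name): name is "scene" or "top" or "wrist"; returns (picture, depth): 480x640x3 uint8, red, green, blue; 480x640 float32, m along the optical axis (not along the pixel's ray), 0 where there is no reading.
- r.get_calibration(name): a dict with "mtx" (3x3 intrinsics, pixels), "extrinsics" (4x4, takes a point from camera to world coordinates). Camera axes: x right, y up, looking along -z (the intrinsics and any distortion apply to the point x, -y, -z); pixel columns grow to the right and rows downward; lengths in m; the calibration is good to about 2 mm. The wrist camera is an equidistant fisheye: a pixel r from the principal point sees the ray r / f radians off the axis. A picture is of the moment at which its call begins: read the wrist's pose just before it. get_calibration takes no time and is no camera call; for the wrist camera it gives the pose at the moment of the call.
- r.finish_job(): hands the job in; it is judged then, once.
The state is a dict: "time_s": time; "joints": joint angles; "joint_velocities": joint speeds; "effort": joint torques, N m; "tcp_pos": TCP position; "ee_rot": TCP orientation; "wrist_force": force on the tool from outside, world axes, zero at the start; "moment": the same for the moment, N m; "gripper_width": opening from 0.0 (shut) to 1.0 (fully open); "gripper_force": force on a finger pad.
Only numpy, scipy, OpenCV 4.12 (cv2) and the standard library are available. Lean on these libraries where they do the work, as an engineer would, in place of code of your own. Each camera call takes 0.05 s, during which the arm holds its last target. There are 200 camera calls.

## Working session

There is one attempt and no reset: what is moved stays moved. The work goes in short steps, Python scripts to look and compute and a tool call to move; the robot and the scene stay as the last step left them, time stands still between calls to the robot, and variables do not carry over. Pictures are saved under pics/ and viewed, at most 10 in all, crops included, and the job is handed in when it is done.

Besides the shell and the picture viewer there is one more tool, called after "Emit:" in YAML: its name, and indented under it one key for each argument. jog_arm: Moves the arm, as the interface text tells. Scaled input: -1 to 1 covers 0.025 m each way for a shift and 8 degrees each way for a turn. Its arguments: {"type":"object","properties":{"plan":{"type":"string"}},"required":["plan"]}

```bash
ls; mkdir -p pics; python3 - <<'E'
from station import r
import cv2,numpy as np
s=r.sense();print({k:np.round(v,3).tolist() for k,v in s.items()})
for n in("scene","top"):
    p,d=r.capture(n);cv2.imwrite(f"pics/{n}0.png",p[:,:,::-1]);np.savez(f"{n}0.npz",p=p,d=d)
    c=r.get_calibration(n);print(n,{k:np.round(v,3).tolist() if not isinstance(v,str) else v for k,v in c.items()}, (d>0).mean())
E
```

```text
pics
{'time_s': 0.0, 'joints': [-51.589, 22.092, 0.383, -0.029, -68.412, -14.818], 'joint_velocities': [0.0, 0.013, 0.005, 0.049, 0.001, -0.03], 'effort': [0.0, -39.066, 18.741, 4.22, 0.011, -0.0], 'tcp_pos': [0.25, -0.572, 0.221], 'ee_rot': [[-0.916, -0.4, -0.001], [-0.4, 0.916, 0.002], [0.0, 0.002, -1.0]], 'wrist_force': [-0.393, -0.553, 0.519], 'moment': [-0.037, -0.009, -0.016], 'gripper_force': 0.0, 'gripper_width': 0.994}
scene {'mtx': [[535.937, 0.0, 317.197], [0.0, 535.937, 234.172], [0.0, 0.0, 1.0]], 'extrinsics': [[0.037, -0.722, 0.69, 1.378], [0.999, 0.041, -0.01, -0.11], [-0.021, 0.69, 0.723, 0.957], [0.0, 0.0, 0.0, 1.0]]} 0.9960546875
top {'mtx': [[569.024, 0.0, 316.312], [0.0, 569.024, 240.282], [0.0, 0.0, 1.0]], 'extrinsics': [[-0.008, 0.986, -0.167, 0.407], [-1.0, -0.011, -0.014, -0.104], [-0.016, 0.167, 0.986, 1.063], [0.0, 0.0, 0.0, 1.0]]} 0.9960221354166666
```

View pics/top0.png

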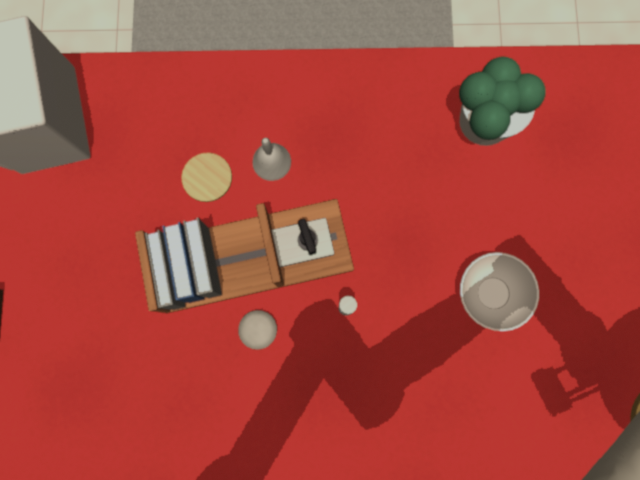

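View pics/scene0.png

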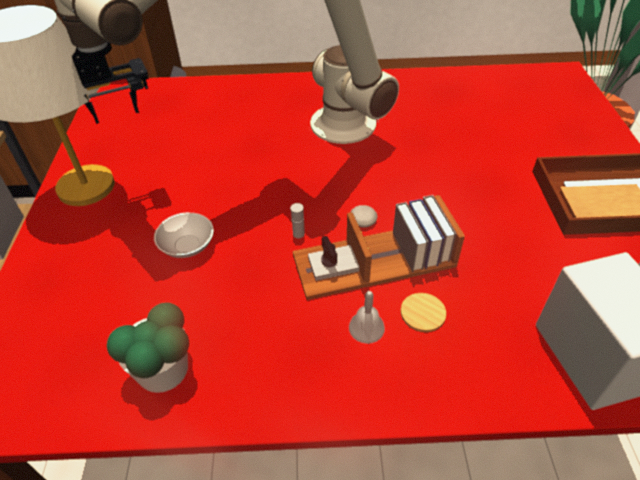

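The top view shows the rack with its fixed end and books at left (145–215, 265). The sliding end is at (270,245), the black knob bar at (308,238) and the pill case at (348,304). The bell is at (270,160), the coaster at (207,177) and the pebble at (258,330). The scene view agrees, and the area around the knob is free apart from the pill case and bell.

```bash
cat > h.py <<'E'
import numpy as np,cv2
from station import r
def cloud(n,d):
    c=r.get_calibration(n);K=c["mtx"];E=c["extrinsics"]
    v,u=np.mgrid[:480,:640]
    P=np.stack([(u-K[0,2])/K[0,0]*d,-(v-K[1,2])/K[1,1]*d,-d],-1)
    return P@E[:3,:3].T+E[:3,3]
def ray(n,uv,z):
    c=r.get_calibration(n);K=c["mtx"];E=c["extrinsics"]
    uv=np.atleast_2d(uv);D=np.c_[(uv[:,0]-K[0,2])/K[0,0],-(uv[:,1]-K[1,2])/K[1,1],-np.ones(len(uv))]@E[:3,:3].T
    return E[:3,3]+D*((z-E[2,3])/D[:,2])[:,None]
def rect(pts):
    (c,(a,b),t)=cv2.minAreaRect(pts.astype(np.float32)*1000); bx=cv2.boxPoints((c,(a,b),t))
    e=bx[1]-bx[0] if np.linalg.norm(bx[1]-bx[0])>np.linalg.norm(bx[2]-bx[1]) else bx[2]-bx[1]
    ang=np.degrees(np.arctan2(e[1],e[0]))%180
    return np.round(c,1),round(max(a,b),1),round(min(a,b),1),round(ang,1)
E
python3 - <<'E'
from h import *
for n in("top","scene"):
    z=np.load(n+"0.npz");p=z["p"].astype(int);P=cloud(n,z["d"])
    hsv=cv2.cvtColor(z["p"],cv2.COLOR_RGB2HSV)
    X,Y,Z=P[...,0],P[...,1],P[...,2]
    roi=(X>.3)&(X<.72)&(Y>-.25)&(Y<.3)
    red=(hsv[...,0]<4)|(hsv[...,0]>176)
    print(n,"table z",np.median(Z[roi&red&(hsv[...,1]>200)]))
    def rep(name,m,z0=None):
        k,l,st,ce=cv2.connectedComponentsWithStats(m.astype(np.uint8))
        for i in range(1,k):
            if st[i,4]>25:
                mm=l==i;q=P[mm];print(name,st[i].tolist(),"med",np.round(np.median(q,0)*1000,1),rect(q[:,:2]), "ray",rect(ray(n,np.argwhere(mm)[:,::-1],z0)[:,:2]) if z0 else "")
    dark=(p.max(2)<60)&roi
    rep("knob top",dark&(Z>.08)&(Z<.094),.087)
    wood=(hsv[...,0]>5)&(hsv[...,0]<22)&(hsv[...,1]>90)&roi
    rep("endtops",wood&(Z>.1)&(Z<.112),.106)
    rep("base",wood&(Z>.01)&(Z<.022),.016)
    rep("tall",roi&(Z>.107)&(Z<.116)&~wood,.111)
    rep("mid",roi&(Z>.025)&(Z<.04),None)
    rep("pill",roi&(Z>.085)&(Z<.095)&~dark&~wood,.09)
E
```

```text
top table z 0.0005533512052061651
knob top [299, 219, 16, 35, 312] med [578.7 -73.6  86.5] (array([579.9, -72.7]), 60.7, 24.1, np.float32(31.8)) ray (array([579.3, -72.7]), 61.1, 24.2, np.float32(31.6))
knob top [201, 222, 15, 71, 106] med [545.1  98.8  86.5] (array([545. ,  98.5]), 125.5, 1.8, np.float32(12.3)) ray (array([545.2,  98.7]), 126.0, 3.1, np.float32(12.3))
endtops [256, 203, 25, 80, 704] med [565.   -7.7 105.8] (array([566.5,  -7.2]), 140.2, 15.1, np.float32(12.2)) ray (array([566.1,  -7.5]), 139.5, 15.1, np.float32(12.3))
endtops [135, 231, 23, 80, 733] med [519.  199.5 106. ] (array([521. , 200.3]), 140.0, 16.7, np.float32(12.2)) ray (array([520.7, 199.7]), 139.9, 15.7, np.float32(12.2))
base [223, 177, 9, 9, 36] med [701.5  81.2  11.9] (array([702.2,  81.3]), 18.5, 13.9, np.float32(165.7)) ray (array([700.4,  80.3]), 15.7, 15.2, np.float32(179.3))
base [206, 186, 13, 11, 40] med [680.7 107.8  11.3] (array([682.9, 110.1]), 26.5, 7.9, np.float32(53.7)) ray (array([681.7, 109.1]), 26.6, 7.8, np.float32(53.7))
base [269, 199, 85, 87, 2984] med [573.2 -95.2  16.1] (array([
[... 3307 characters left out ...]
32.9, 112.5, np.float32(19.1)) ray 
pill [291, 204, 13, 10, 97] med [ 463.9 -142.4   89.7] (array([ 463.1, -143.1]), 29.7, 27.2, np.float32(145.2)) ray (array([ 465.1, -142.5]), 30.6, 28.5, np.float32(176.7))
pill [322, 236, 16, 20, 84] med [586.3 -73.7  87.1] (array([583.8, -73.6]), 61.0, 14.5, np.float32(18.6)) ray (array([586.7, -74. ]), 59.5, 14.7, np.float32(18.7))
pill [444, 238, 10, 5, 28] med [585.8 189.9  89.7] (array([586.2, 189.1]), 21.6, 6.9, np.float32(95.2)) ray (array([585.7, 189. ]), 22.2, 10.1, np.float32(96.3))
pill [416, 242, 27, 11, 82] med [601.4 143.9  89.5] (array([600.1, 141.7]), 60.9, 14.6, np.float32(106.3)) ray (array([600.5, 142. ]), 64.5, 16.9, np.float32(103.5))
```

Emit:
jog_arm:
  plan: "-0.5 0.3 0 0 0 0 0; -0.9 0.6 0 0 0 0 0; -0.95 0.62 0 0 0 0 0; -0.95 0.62 0 0 0 0 0; -0.95 0.62 0 0 0 0 0; -0.95 0.62 0 0 0 0 0; -0.95 0.62 0 0 0 0 0; -0.95 0.62 0 0 0 0 0; -0.95 0.62 0 0 0 0 0; -0.95 0.62 0 0 0 0 0"

```text
time_s: 1.1
tcp_pos: [0.3982, -0.3466, 0.2224]
ee_rot: [[-0.916, -0.401, -0.0], [-0.401, 0.916, 0.0], [-0.0, 0.0, -1.0]]
wrist_force: [-0.1, 0.1, -1.3]
gripper_width: 0.505
gripper_force: 0.0
```

```bash
python3 - <<'E'
from h import *
for n in("top","scene"):
    z=np.load(n+"0.npz");p=z["p"].astype(int);P=cloud(n,z["d"])
    m=(p.max(2)<110)&(abs(P[...,0]-.58)<.05)&(abs(P[...,1]+.073)<.05)&(P[...,2]>.083)&(P[...,2]<.092)
    q=P[m][:,:2];c=q.mean(0);w,v=np.linalg.eigh(np.cov((q-c).T));print(n,len(q),c,np.degrees(np.arctan2(*v[::-1,1]))%180,np.sqrt(w*12))
E
```

```text
top 308 [ 0.58017585 -0.07325634] 18.900296309063293 [0.01590475 0.06075222]
scene 128 [ 0.58461825 -0.07284205] 12.381965727589488 [0.03090192 0.06158834]
```

Emit:
jog_arm:
  plan: "-1 0.64 0 0 0 0 0; -1 0.64 0 0 0 0 0; -1 0.64 0 0 0 0 0; -1 0.64 0 0 0 0 0; -1 0.64 0 0 0 0 0; -1 0.64 0 0 0 0 0; -1 0.64 0 0 0 0 0; -1 0.64 0 0 0 0 0; -1 0.64 0 0 0 0 0; -1 0.64 0 0 0 0 0"

```text
time_s: 2.1
tcp_pos: [0.5629, -0.0998, 0.2224]
ee_rot: [[-0.916, -0.401, -0.001], [-0.401, 0.916, 0.0], [0.0, 0.0, -1.0]]
wrist_force: [0.4, 0.3, 0.1]
gripper_width: 0.495
gripper_force: 0.0
```

Emit:
jog_arm:
  plan: "-0.6 0.4 0 0 0 0 0; -0.5 0.3 0 0 0 0 0; 0 0 0.5 0 0 0.3 0; 0 0 1 0 0 0.29 0; 0 0 0.7 0 0 0 0; 0 0 0 0 0 0 0; 0 0 0 0 0 0 0; 0 0 0 0 0 0 0; 0 0 0 0 0 0 0; 0 0 0 0 0 0 0"

```text
time_s: 3.1
tcp_pos: [0.5814, -0.0747, 0.1685]
ee_rot: [[-0.946, -0.323, 0.002], [-0.323, 0.946, 0.0], [-0.002, -0.0, -1.0]]
wrist_force: [0.9, -0.5, -0.3]
gripper_width: 0.499
gripper_force: 0.0
```

```bash
python3 - <<'E'
from h import *
s=r.sense();print(s["tcp_pos"],s["ee_rot"],s["joints"])
print(s["ee_rot"].T@(np.array([.581,-.073,.058])-s["tcp_pos"])/.025)
p,d=r.capture("wrist");cv2.imwrite("pics/w1.png",p[:,:,::-1])
E
```

```text
[ 0.58136853 -0.07471761  0.1684645 ] [[-9.46248699e-01 -3.23435880e-01  1.62200960e-03]
 [-3.23436096e-01  9.46250006e-01  1.34697472e-04]
 [-1.57839259e-03 -3.97159146e-04 -9.99998675e-01]] [ 8.50040714e+00  2.07303655e+01 -9.75981393e+00  7.09079418e-03
 -5.94167666e+01 -7.96331502e+01]
[-1.29840920e-03  7.15342812e-02  4.41855936e+00]
```

View pics/w1.png

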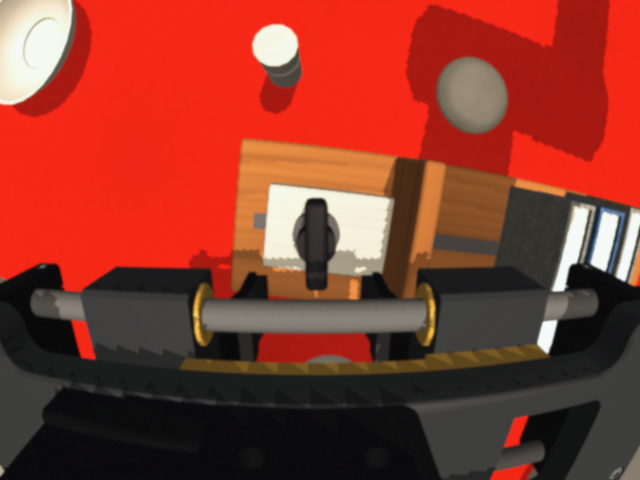

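The knob bar at (315,245) is upright in the wrist view and centred between the fingers (240–390), so I'm going down to grip it.

Emit:
jog_arm:
  plan: "0 0.07 0.6 0 0 0 0; 0 0 1 0 0 0 0; 0 0 1 0 0 0 0; 0 0 0.8 0 0 0 0; 0 0 0.6 0 0 0 0; 0 0 0.4 0 0 0 0; 0 0 0 0 0 0 0; 0 0 0 0 0 0 0.3; 0 0 0 0 0 0 0.6; 0 0 0 0 0 0 0.8"

```text
time_s: 4.15
tcp_pos: [0.5811, -0.073, 0.0586]
ee_rot: [[-0.946, -0.324, 0.002], [-0.324, 0.946, 0.0], [-0.002, -0.0, -1.0]]
wrist_force: [-0.6, -0.4, 0.2]
gripper_width: 0.31
gripper_force: 0.0
```

Emit:
jog_arm:
  plan: "0 0 0 0 0 0 1; 0 0 0 0 0 0 1; 0 0 0 0 0 0 1; 0 0 0 0 0 0 1; 0 0 0 0 0 0 1; 0 0 0 0 0 0 1; 0 0 0 0 0 0 1; 0 0 0 0 0 0 1; 0 0 0 0 0 0 1; 0 0 0 0 0 0 1"

```text
time_s: 5.15
tcp_pos: [0.5811, -0.0732, 0.0585]
ee_rot: [[-0.946, -0.324, 0.002], [-0.324, 0.946, -0.0], [-0.001, -0.001, -1.0]]
wrist_force: [0.4, -1.3, 4.9]
gripper_width: 0.182
gripper_force: 30.6
```

Emit:
jog_arm:
  plan: "0 0 0 0 0 -0.4 1; 0 0 0 0 0 -0.8 1; 0 0 0 0 0 -0.9 1; 0 0 0 0 0 -0.9 1; 0 0 0 0 0 -0.9 1; 0 0 0 0 0 -0.9 1; 0 0 0 0 0 -0.9 1; 0 0 0 0 0 -0.9 1; 0 0 0 0 0 -0.9 1; 0 0 0 0 0 0 1"

```text
time_s: 6.15
tcp_pos: [0.5813, -0.073, 0.0584]
ee_rot: [[-0.192, -0.981, 0.002], [-0.981, 0.192, -0.0], [-0.0, -0.002, -1.0]]
wrist_force: [0.2, -1.5, 5.2]
gripper_width: 0.179
gripper_force: 30.8
```

```bash
python3 - <<'E'
from h import *
s=r.sense();R=s["ee_rot"];print(s["tcp_pos"],np.degrees(np.arctan2(-R[1,0],-R[0,0])),s["wrist_force"],s["moment"],s["gripper_width"])
print("rack y in tool",R.T@np.array([-.2113,.9774,0]), "rack x", R.T@np.array([.9774,.2113,0]))
E
```

```text
[ 0.58134691 -0.07304348  0.05840192] 78.94154990896284 [ 0.20250334 -1.48050171  5.23031621] [-0.13055818 -0.00116926  0.12830704] 0.1788927471650514
rack y in tool [-9.18722092e-01  3.94851717e-01 -5.37637760e-04] rack x [-0.39485195 -0.91871982  0.00206662]
```

Emit:
jog_arm:
  plan: "-0.138 0.059 0 0 0 0 1; -0.322 0.138 0 0 0 0 1; -0.413 0.178 0 0 0 0 1; -0.413 0.178 0 0 0 0 1; -0.413 0.178 0 0 0 0 1; -0.413 0.178 0 0 0 0 1; -0.413 0.178 0 0 0 0 1; -0.367 0.158 0 0 0 0 1; -0.276 0.118 0 0 0 0 1; -0.138 0.059 0 0 0 0 1"

```text
time_s: 7.15
tcp_pos: [0.562, 0.0156, 0.0584]
ee_rot: [[-0.193, -0.981, 0.001], [-0.981, 0.193, 0.0], [-0.0, -0.001, -1.0]]
wrist_force: [0.7, -0.3, 5.3]
gripper_width: 0.178
gripper_force: 30.8
```

Emit:
jog_arm:
  plan: "-0.0735 0.0316 0 0 0 0 1; -0.0735 0.0316 0 0 0 0 1; -0.0735 0.0316 0 0 0 0 1; -0.0735 0.0316 0 0 0 0 1; -0.0735 0.0316 0 0 0 0 1; -0.0735 0.0316 0 0 0 0 1; -0.0735 0.0316 0 0 0 0 1; -0.0735 0.0316 0 0 0 0 1; -0.0735 0.0316 0 0 0 0 1; -0.0735 0.0316 0 0 0 0 1"

```text
time_s: 8.15
tcp_pos: [0.558, 0.0342, 0.0584]
ee_rot: [[-0.194, -0.981, 0.002], [-0.981, 0.194, -0.001], [0.0, -0.002, -1.0]]
wrist_force: [1.2, -3.3, 5.9]
gripper_width: 0.18
gripper_force: 30.8
```

```bash
cat > st.py <<'E'
from h import *
s=r.sense();p=s["tcp_pos"];y=np.array([-.2113,.9774,0])
print("travel",1000*(p-np.array([.5813,-.073,.0584]))@y,"lat",1000*(p-np.array([.5813,-.073,.0584]))@np.array([.9774,.2113,0]),"Fy",s["wrist_force"]@y,s["wrist_force"],s["moment"])
E
python3 st.py
python3 - <<'E'
from h import *
p,d=r.capture("top");cv2.imwrite("pics/t2.png",cv2.resize(p[190:330,120:320,::-1],None,fx=4,fy=4,interpolation=cv2.INTER_CUBIC))
E
```

```text
travel 109.65657411687357 lat -0.14475578780032394 Fy -3.444570316026865 [ 1.16730639 -3.27186257  5.90204282] [-0.8646783  -0.12150184  0.08303548]
```

View pics/t2.png

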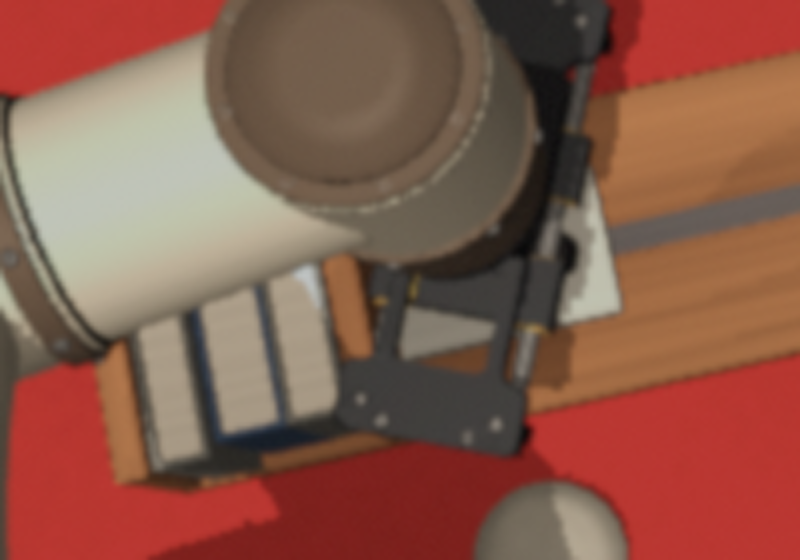

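The sliding end (345,310) is now against book c, and the books are upright at (170–300, 370). I'll keep going at a creep and watch the force.

Emit:
jog_arm:
  plan: "-0.0367 0.0158 0 0 0 0 1; -0.0367 0.0158 0 0 0 0 1; -0.0367 0.0158 0 0 0 0 1; -0.0367 0.0158 0 0 0 0 1; -0.0367 0.0158 0 0 0 0 1; 0 0 0 0 0 0 1; 0 0 0 0 0 0 1; 0 0 0 0 0 0 1; 0 0 0 0 0 0 1; 0 0 0 0 0 0 1"

```text
time_s: 9.2
tcp_pos: [0.5569, 0.039, 0.0584]
ee_rot: [[-0.194, -0.981, 0.001], [-0.981, 0.194, -0.001], [0.0, -0.002, -1.0]]
wrist_force: [1.2, -4.1, 5.6]
gripper_width: 0.179
gripper_force: 30.8
```

```bash
python3 st.py
```

```text
travel 114.57801833506399 lat -0.16245966730540648 Fy -4.227735611687392 [ 1.2158559  -4.06264095  5.5506971 ] [-0.79913293 -0.13122624  0.11770476]
```

Next, 0.5 mm rows (1.5 mm), then a check.

Emit:
jog_arm:
  plan: "-0.0184 0.0079 0 0 0 0 1; -0.0184 0.0079 0 0 0 0 1; -0.0184 0.0079 0 0 0 0 1; 0 0 0 0 0 0 1; 0 0 0 0 0 0 1; 0 0 0 0 0 0 1; 0 0 0 0 0 0 1; 0 0 0 0 0 0 1; 0 0 0 0 0 0 1; 0 0 0 0 0 0 1"

```text
time_s: 10.2
tcp_pos: [0.5566, 0.0403, 0.0584]
ee_rot: [[-0.194, -0.981, 0.001], [-0.981, 0.194, -0.001], [0.0, -0.002, -1.0]]
wrist_force: [0.7, -3.8, 5.6]
gripper_width: 0.18
gripper_force: 30.8
```

```bash
python3 st.py
```

```text
travel 115.96511257118657 lat -0.15417778982099045 Fy -3.905420014978124 [ 0.70467068 -3.84338357  5.60577651] [-0.97028573 -0.15572204  0.10430252]
```

Emit:
jog_arm:
  plan: "-0.0184 0.0079 0 0 0 0 1; -0.0184 0.0079 0 0 0 0 1; 0 0 0 0 0 0 1; 0 0 0 0 0 0 1; 0 0 0 0 0 0 1; 0 0 0 0 0 0 1; 0 0 0 0 0 0 1; 0 0 0 0 0 0 1; 0 0 0 0 0 0 1; 0 0 0 0 0 0 1"

```text
time_s: 11.2
tcp_pos: [0.5564, 0.0413, 0.0584]
ee_rot: [[-0.194, -0.981, 0.001], [-0.981, 0.194, -0.001], [0.0, -0.002, -1.0]]
wrist_force: [1.4, -3.4, 5.6]
gripper_width: 0.184
gripper_force: 30.8
```

```bash
python3 st.py
```

```text
travel 116.953102681876 lat -0.16761092366209468 Fy -3.6313877171141815 [ 1.37164903 -3.41882369  5.64982847] [-0.97289728 -0.15217737  0.11986737]
```

Emit:
jog_arm:
  plan: "-0.0184 0.0079 0 0 0 0 1; 0 0 0 0 0 0 1; 0 0 0 0 0 0 1; -0.0184 0.0079 0 0 0 0 1; 0 0 0 0 0 0 1; 0 0 0 0 0 0 1; 0 0 0 0 0 0 1; 0 0 0 0 0 0 1; 0 0 0 0 0 0 1; 0 0 0 0 0 0 1"

```text
time_s: 12.2
tcp_pos: [0.5563, 0.0417, 0.0584]
ee_rot: [[-0.194, -0.981, 0.001], [-0.981, 0.194, -0.001], [0.001, -0.002, -1.0]]
wrist_force: [1.5, -5.3, 6.3]
gripper_width: 0.178
gripper_force: 30.8
```

```bash
python3 st.py; python3 - <<'E'
from h import *
p,d=r.capture("top");cv2.imwrite("pics/t3.png",cv2.resize(p[240:330,130:250,::-1],None,fx=6,fy=6,interpolation=cv2.INTER_CUBIC))
E
```

```text
travel 117.34147827544821 lat -0.1621042954371397 Fy -5.546784030018698 [ 1.531379   -5.34397754  6.33057898] [-1.67431538 -0.4676723   0.07479831]
```

View pics/t3.png

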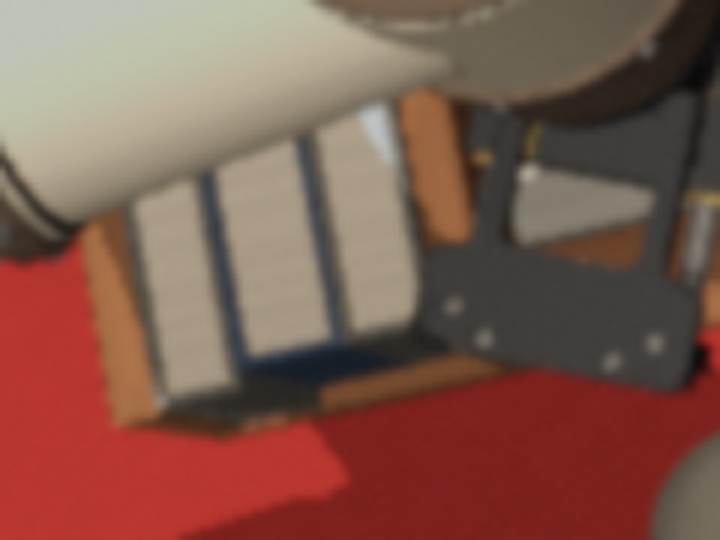

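The covers are touching: book a meets the fixed end at (135,300) and there are no visible gaps. Only 0.4 mm of the 1 mm commanded was achieved and the force is rising, so I'll do one more half-millimetre.

Emit:
jog_arm:
  plan: "-0.0184 0.0079 0 0 0 0 1; 0 0 0 0 0 0 1; 0 0 0 0 0 0 1; 0 0 0 0 0 0 1; 0 0 0 0 0 0 1; 0 0 0 0 0 0 1; 0 0 0 0 0 0 1; 0 0 0 0 0 0 1; 0 0 0 0 0 0 1; 0 0 0 0 0 0 1"

```text
time_s: 13.25
tcp_pos: [0.5563, 0.0417, 0.0584]
ee_rot: [[-0.194, -0.981, 0.002], [-0.981, 0.194, -0.002], [0.002, -0.002, -1.0]]
wrist_force: [2.3, -8.5, 5.8]
gripper_width: 0.182
gripper_force: 30.8
```

```bash
python3 st.py
```

```text
travel 117.39372995972383 lat -0.15969962909553487 Fy -8.832480168826544 [ 2.26514506 -8.54701762  5.7696903 ] [-2.29171833 -0.66143915  0.10872754]
```

It has stalled against the wall at about 8.8 N, so the books are snug. Tightening now.

Emit:
jog_arm:
  plan: "0 0 0 0 0 0.4 1; 0 0 0 0 0 0.8 1; 0 0 0 0 0 0.9 1; 0 0 0 0 0 0.9 1; 0 0 0 0 0 0.9 1; 0 0 0 0 0 0.9 1; 0 0 0 0 0 0.9 1; 0 0 0 0 0 0.9 1; 0 0 0 0 0 0.8 1; 0 0 0 0 0 0.4 1"

```text
time_s: 14.25
tcp_pos: [0.556, 0.042, 0.0585]
ee_rot: [[-0.96, -0.28, 0.001], [-0.28, 0.96, -0.002], [-0.0, -0.002, -1.0]]
wrist_force: [1.0, -7.0, 6.2]
gripper_width: 0.185
gripper_force: 30.8
```

```bash
cat >> st.py <<'E'
R=s["ee_rot"];print("knob deg",np.degrees(np.arctan2(-R[1,0],-R[0,0]))-12.2,s["gripper_width"])
E
python3 st.py
```

```text
travel 117.71271880951997 lat -0.42025167712890127 Fy -7.011343321748783 [ 0.95255106 -6.96753559  6.16765181] [-1.8256477  -0.4261844   0.20367405]
knob deg 4.073226869900839 0.18456867453873652
```

Emit:
jog_arm:
  plan: "0 0 0 0 0 0.2 1; 0 0 0 0 0 0.2 1; 0 0 0 0 0 0.2 1; 0 0 0 0 0 0.1 1; 0 0 0 0 0 0 1; 0 0 0 0 0 0 1; 0 0 0 0 0 0 1; 0 0 0 0 0 0 1; 0 0 0 0 0 0 1; 0 0 0 0 0 0 1"

```text
time_s: 15.25
tcp_pos: [0.556, 0.042, 0.0585]
ee_rot: [[-0.982, -0.19, 0.001], [-0.19, 0.982, -0.002], [-0.001, -0.002, -1.0]]
wrist_force: [2.0, -6.5, 5.8]
gripper_width: 0.18
gripper_force: 31.0
```

```bash
python3 st.py
```

```text
travel 117.72801482863298 lat -0.42887304635969997 Fy -6.811733233253268 [ 1.97052095 -6.54323937  5.81541361] [-1.8671374  -0.29764535  0.56432672]
knob deg -1.2493362901733445 0.18017210944829012
```

Emit:
jog_arm:
  plan: "0 0 0 0 0 0.15 1; 0 0 0 0 0 0.1 1; 0 0 0 0 0 0 1; 0 0 0 0 0 0 1; 0 0 0 0 0 0 1; 0 0 0 0 0 0 1; 0 0 0 0 0 0 1; 0 0 0 0 0 0 1; 0 0 0 0 0 0 1; 0 0 0 0 0 0 1"

```text
time_s: 16.25
tcp_pos: [0.5562, 0.042, 0.0585]
ee_rot: [[-0.988, -0.157, 0.001], [-0.157, 0.988, -0.002], [-0.001, -0.003, -1.0]]
wrist_force: [0.9, -6.7, 5.5]
gripper_width: 0.189
gripper_force: 30.9
```

```bash
python3 st.py
```

```text
travel 117.7522725037279 lat -0.2675746354951359 Fy -6.719338648725486 [ 0.89973565 -6.68019696  5.49288298] [-1.84997178 -0.42389082  0.8077656 ]
knob deg -3.185735196905041 0.18901760096744297
```

The moment is 0.8 N m, far above the 0.3 N m needed to turn the knob, so it is at its stop. Release and lift.

Emit:
jog_arm:
  plan: "0 0 0 0 0 0 0.4; 0 0 0 0 0 0 0.2; 0 0 0 0 0 0 0.1; 0 0 0 0 0 0 0.1; 0 0 0 0 0 0 0.1; 0 0 -0.3 0 0 0 0.1; 0 0 -0.8 0 0 0 0.1; 0 0 -1 0 0 0 0.1; 0 0 -1 0 0 0 0.1; 0 0 -1 0 0 0 0.1"

```text
time_s: 17.25
tcp_pos: [0.5551, 0.0432, 0.1613]
ee_rot: [[-0.988, -0.154, -0.0], [-0.154, 0.988, -0.0], [0.0, -0.0, -1.0]]
wrist_force: [0.5, 0.0, -0.1]
gripper_width: 0.451
gripper_force: 0.0
```

Emit:
jog_arm:
  plan: "0 0 -1 0 0 0 0.1; 0.5 -0.5 -1 0 0 0 0.1; 1 -1 0 0 0 0 0.1; 1 -1 0 0 0 0 0.1; 1 -1 0 0 0 0 0.1; 1 -1 0 0 0 0 0.1; 1 -1 0 0 0 0 0.1; 1 -1 0 0 0 0 0.1; 0.5 -0.5 0 0 0 0 0.1; 0 0 0 0 0 0 0.1"

```text
time_s: 18.25
tcp_pos: [0.4079, -0.1579, 0.2105]
ee_rot: [[-0.989, -0.151, 0.0], [-0.151, 0.989, 0.0], [-0.0, 0.0, -1.0]]
wrist_force: [0.4, -0.0, 0.4]
gripper_width: 0.448
gripper_force: 0.0
```

```bash
python3 - <<'E'
from h import *
p,d=r.capture("top");cv2.imwrite("pics/t4.png",cv2.resize(p[140:340,120:380,::-1],None,fx=3,fy=3,interpolation=cv2.INTER_CUBIC))
n="top";P=cloud(n,d);X,Y,Z=[P[...,i] for i in range(3)];hsv=cv2.cvtColor(p,cv2.COLOR_RGB2HSV)
roi=(X>.4)&(X<.65)&(Y>-.25)&(Y<.3)
m=(p.max(2)<110)&(abs(X-.556)<.05)&(abs(Y-.042)<.045)&(Z>.083)&(Z<.092)
q=P[m][:,:2];c=q.mean(0);w,v=np.linalg.eigh(np.cov((q-c).T));print("knob",len(q),c,np.degrees(np.arctan2(*v[::-1,1]))%180-12.2,np.sqrt(w*12))
wood=(hsv[...,0]>5)&(hsv[...,0]<22)&(hsv[...,1]>90)&roi
for nm,mk in(("ends",wood&(Z>.1)&(Z<.112)),("books",roi&~wood&(Z>.107)&(Z<.116))):
    k,l,st,_=cv2.connectedComponentsWithStats(mk.astype(np.uint8))
    for i in range(1,k):
        if st[i,4]>100: print(nm,st[i],rect(P[l==i][:,:2]),np.median(P[l==i][:,2]))
E
```

```text
knob 311 [0.55502961 0.04134128] -0.1251411892995229 [0.01569817 0.06187775]
ends [189 218  24  75 735] (array([545.4, 108.8]), 132.3, 16.2, np.float32(12.4)) 0.1059855522347306
ends [135 231  19  71 516] (array([529.6, 202.7]), 122.3, 15.4, np.float32(12.4)) 0.10633861624392082
books [ 143  220   60   75 2258] (array([536.2, 155.4]), 128.0, 81.0, np.float32(12.4)) 0.10918695324290001
```

View pics/t4.png

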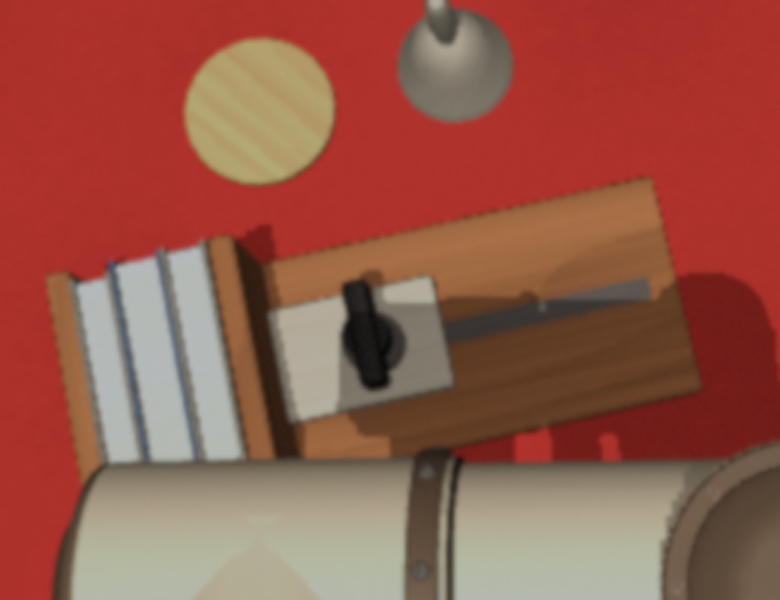

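The books at (150,355) are snug between the two ends, and together they measure about 81 mm against a nominal 80 mm. The knob bar at (367,335) is parallel to the sliding end, at about 0°, and the bell and coaster are where they were. Handing in.

```bash
python3 -c "
from station import r
print(r.finish_job())"
```

```text
the job is handed in; nothing more can be done
None
```

The job is handed in: the sliding end holds the three books upright and snug against the fixed end (stalled at about 9 N), the knob is fully tight, and the arm touched nothing else (about 18 s of the 43 s used).

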